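Pop the oblong hone out of its spring dock and set it in the tray

ROBOT

A 6-joint arm with a two-finger parallel gripper is mounted at the origin on the work surface. World frame = base frame: x ahead of the robot, y to its left, z up, the work surface at z = 0. Lengths are in m, angles in rad, forces in N, time in s.
With the tool pointing down it reaches from about 0.35 to 0.85 m from the base axis. Payload 8.1 kg.
Tool frame: the origin (TCP) lies on the front face of the gripper's body, between the roots of the fingers; the fingertips stand 73 mm ahead of it and the grasp point (between the pads) lies 54 mm ahead of it; z points along the fingers, y is the line along which they close (so a half turn about z gives the same grasp; the last joint's range is limited). The gripper opens to 85 mm and grips with 20 to 120 N. Pads are 22 mm wide; open, the fingers measure 114 mm over their backs; the gripper's body (76 mm by 85 mm) begins 54 mm behind the grasp point. The pads swing forward as they close: fully open they stand 13 mm farther back than shut.
Start: joints at [1.032, 0.13, 1.488, -0, 1.523, -0.085], TCP at [0.263, 0.539, 0.304] pointing down, gripper open.
Joint ranges: [-2.96, 2.96], [-0.89, 2.26], [0.02, 2.5], [-1.34, 4.48], [0, 2.73], [-2.66, 2.66]. Speed limits (rad/s): [2.39, 2.39, 2.79, 3.14, 3.14, 3.14].

INTERFACE

Orientations are given as [roll, pitch, yaw] about the fixed x, y, z axes, in that order (R = Rz(yaw) Ry(pitch) Rx(roll)).
In Python, from cell import manip gives the robot as it stands.
- The arm moves only by the shell command python3 -m inch 'ROWS' [FORCE]. ROWS is JSON, one flat list of numbers, 7 for each row, row after row: the shift along the tool's x, y, z in cm, then the turn, a rotation vector about the tool's x, y, z in degrees, then the closure, from -1 (fully open) to 1 (shut). In form: [dx, dy, dz, rx, ry, rz, jaw, dx, dy, dz, rx, ry, rz, jaw, ...]. A call has 1 to 10 rows; each row shifts and turns the commanded pose from where the row before left it, along the tool's axes as they then stand; what a row does not reach is not made up. A row lasts 1/8 s, in which the tool goes at most 62.5 mm and 10.7 degrees, less where a joint would pass 70% of its speed; a pose out of reach is approached as far as the arm can. A call with a gripper value outside its range is refused whole. The fingers move at their own pace and stop on an object; FORCE is the grip in N (left out, the last holds). Time passes only in rows, so rows that do not move let the fingers close. It gives the time, the measured TCP pose, the force, the opening and the grip force at its end, in the units of the state.
- manip.read_state(): the state, without advancing time (a new reading comes with each control period).
- manip.capture(name): name is "side" or "top"; returns (picture, depth): 420x560x3 uint8, red, green, blue; 420x560 float32, m along the optical axis (not along the pixel's ray), 0 where there is no reading.
- manip.camera_info(name): a dict with "vfov" (degrees; the focal length in pixels is half the picture's height over the tangent of half this angle, whatever the lens; pixels are square), "cx", "cy" (the principal point, pixels), "D" ([k1, k2, p1, p2, k3] as OpenCV has them; the pictures are not rectified), "R" (3x3) and "t" (3): a world point X has camera coordinates R X + t. Camera axes: x right, y down, z forward; pixel columns grow to the right and rows downward; lengths in m; the calibration is good to about 2 mm. A picture is of the moment at which its call begins. camera_info takes no time and is no camera call.
- manip.finish_job(): hands the job in; it is judged then, once.
The state is a dict: "time": time; "joints": joint angles; "dq": joint speeds; "tau": joint torques, N m; "tool_pos": TCP position; "orientation": TCP orientation; "force": force on the tool from outside, world axes, zero at the start; "torque": the same for the moment, N m; "gripper_width": opening from 0.0 (shut) to 1.0 (fully open); "grasp_force": force on a finger pad.
Only numpy, scipy, OpenCV 4.12 (cv2) and the standard library are available. Lean on these libraries where they do the work, as an engineer would, in place of code of your own. Each camera call takes 0.05 s, during which the arm holds its last target. There are 200 camera calls.

TASK

Press the oblong sharpening hone down in its wooden spring dock until the latch lets go and it pops up, then grasp it, lift it out and set it down, standing upright as it stood in the dock, inside the low open wooden tray. Leave the round hone latched down in the other dock, and do not drop the hone.

Things in the scene. Friction and masses are not known exactly. Their poses are not given: they have to be found in the camera images.
- hone_mid (a point): Centre of the oblong hone: loose upright block 56 (its x) x 28 (its y) x 48 mm tall (z up), dark wood above, grey stone below, 0.1 kg. It stands in a pocket (1.5 mm play a side) of a fixed plywood dock 100 (hone's x) x 80 x 60 mm tall, its top 8 mm proud, its centre 44 mm above the table. Popped up, its top stands 32 mm above the dock, 16 mm still inside: grasp its 28 mm width there and pull straight up.
- hone_lift (a joint): Sprung lift under the oblong hone, m: 0 latched, 0.024 popped up (hone raised 24 mm), negative pressed in. Press the hone's top down with 4 to 6 N: the latch lets go 3 mm down, the hard stop is 8 mm down (hone flush with dock), so press 5 to 6 mm, then draw away upwards and the lift pushes the hone up. It does not latch again.
- tray_in (a point): Centre of the inner floor of the shallow open tray of light wood, fixed, outside 110 (its x) x 130 (its y) x 16 mm tall, walls 5 mm, inside 100 x 120 mm; the floor lies 5 mm above the table, z up.
- round_lift (a joint): Sprung lift under the round hone (42 mm across, dark wooden top), the one to leave alone, in another dock of the same outer size: 0 latched; 0.024 popped up, which must not happen.
Things that resemble listed ones, but are neither listed nor needed, are in the scene too. What is shaped like the part that bears hone_mid but orange is not meant.

How it is judged:
On the way:
1. the oblong hone has been pressed and has popped up on its lift, still standing in its dock (value of joint hone_lift above 0.018 m and distance of hone_mid from where it was at the start of the episode below 0.035 m), for 0.1 s.
At the end, for the whole second after the job is handed in: The oblong hone stands upright (within 10 degrees) on the tray's floor, its centre 20 to 29 mm above the floor and within 45 mm (tray's x) and 55 mm (y) of the middle, released and at rest; the round hone is still latched down in its dock (lift under 8 mm) (x of hone_mid in the frame of tray_in between -0.045 and 0.045 m and y of hone_mid in the frame of tray_in between -0.055 and 0.055 m and z of hone_mid in the frame of tray_in between 0.02 and 0.029 m and angle between hone_mid's own z axis and vertical below 0.17 rad and linear speed of hone below 0.02 m/s and value of joint round_lift below 0.008 m); the robot touches nothing.
It fails at once if the round hone's latch is released (its lift rises more than 8 mm) (value of joint round_lift above 0.008 m).
It fails at once if the hone is dropped (falls free of the fingers faster than 0.7 m/s, some 25 mm or more) (linear speed of hone above 0.7 m/s and contact force between the fingers and hone below 0.05 N).
It also fails if it takes over 48 s, if anything falls off the work surface, if the arm or the gripper's body presses on something with over 40 N, if the wrist force passes 120 N, or if a joint passes its speed limit or range.

## Working session

There is one attempt and no reset: what is moved stays moved. The work goes in short steps, Python scripts to look and compute and a shell command to move; the robot and the scene stay as the last step left them, time stands still between calls to the robot, and variables do not carry over. Pictures are saved under pics/ and viewed, at most 10 in all, crops included, and the job is handed in when it is done.

```bash
mkdir -p pics; cat > h.py <<'E'
from cell import manip
import cv2,numpy as np
def cap(n,f):
    p,d=manip.capture(n); cv2.imwrite(f'pics/{f}.png',p[:,:,::-1]); np.save(f'pics/{f}.npy',d); return p,d
def cam(n):
    c=manip.camera_info(n); f=210/np.tan(np.radians(c['vfov'])/2)
    return np.array([[f,0,c['cx']],[0,f,c['cy']],[0,0,1]]),np.array(c['D'],float),np.array(c['R']),np.array(c['t'])
def ray(n,px,z):
    K,D,R,t=cam(n); u=cv2.undistortPoints(np.array(px,float).reshape(-1,1,2),K,D).reshape(-1,2)
    d=np.c_[u,np.ones(len(u))]@R; o=-R.T@t
    return o+d*((z-o[2])/d[:,2])[:,None]
def cloud(n,dep):
    K,D,R,t=cam(n); v,u=np.mgrid[:420,:560]
    q=cv2.undistortPoints(np.c_[u.ravel(),v.ravel()].astype(float).reshape(-1,1,2),K,D).reshape(-1,2)
    P=np.c_[q,np.ones(len(q))]*dep.reshape(-1,1)
    return ((P-t)@R).reshape(420,560,3)
E
python3 - <<'E'
from h import *
a,_=cap('top','t0');b,_=cap('side','s0')
for n in('top','side'):
    K,D,R,t=cam(n);print(n,K[0,0],D,-R.T@t,R[2])
s=manip.read_state();print(s)
E
```

```text
top 473.48543019697223 [-0.13583062  0.          0.          0.          0.        ] [0.36557517 0.05276036 1.02824596] [ 0.15214432  0.01836716 -0.98818761]
side 394.8282573389267 [-0.07415492  0.          0.          0.          0.        ] [0.48045047 0.67254333 0.50676896] [ 0.04457669 -0.80740949 -0.58830504]
{'time': 0.1, 'joints': array([ 1.03160595e+00,  1.31082811e-01,  1.48915266e+00,  2.31011227e-05,
        1.52301183e+00, -8.54207358e-02]), 'dq': array([-0.00057846, -0.00043551, -0.00213308, -0.001212  , -0.00031787,
       -0.00179406]), 'tau': array([ 2.08563491e-03, -5.70944810e+01, -5.01946306e+01,  1.68260090e-05,
        7.76796544e-03,  2.60885116e-05]), 'tool_pos': array([0.26280884, 0.53896995, 0.30296066]), 'orientation': array([-3.13994600e+00, -1.64158575e-04,  2.68782176e+00]), 'force': array([-0.23142343, -0.32932973, -0.05523386]), 'torque': array([-0.03598075, -0.02482535, -0.01934036]), 'grasp_force': 0.0, 'gripper_width': 0.996136192892331}
```

View pics/t0.png

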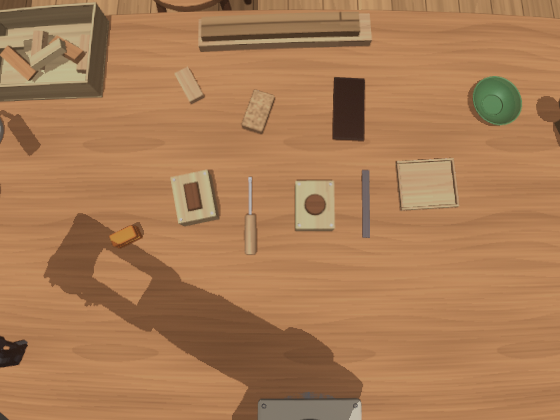

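View pics/s0.png

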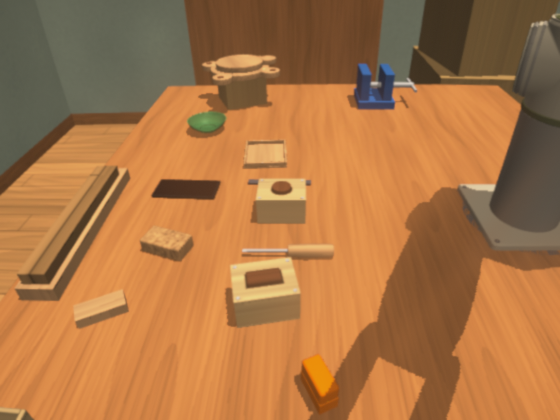

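The top view shows the oblong dark hone in its dock at (193,196), the round hone's dock at (315,205), the low open tray at (427,184) and a loose orange look-alike block at (125,236), which is not meant. The side view shows the same docks at (265,278) and (282,188), with the tray at (266,153).

The candidates are therefore the dark oblong at (193,196), the orange block at (125,236) and the round hone at (315,205). The first fits: dark, oblong and standing in a dock. I'll measure it and check a crop.

```bash
python3 - <<'E'
from h import *
p=cv2.imread('pics/t0.png');d=np.load('pics/t0.npy')
C=cloud('top',d)
def rect(m,box,z,name):
    k=np.zeros(m.shape,np.uint8);x0,y0,x1,y1=box;k[y0:y1,x0:x1]=m[y0:y1,x0:x1]*255
    c=max(cv2.findContours(k,0,2)[0],key=cv2.contourArea)
    w=ray('top',c.reshape(-1,2),z)[:,:2].astype(np.float32)
    (cx,cy),s,a=cv2.minAreaRect(w); print(name,round(cx,4),round(cy,4),s,a,cv2.contourArea(c)); 
    print(np.round(cv2.boxPoints(((cx,cy),s,a)),4).tolist())
g=cv2.cvtColor(p,cv2.COLOR_BGR2GRAY); z=C[...,2]
rect(g<85,(180,178,208,215),.068,'hone'); 
rect((z>.05)&(z<.09),(160,160,230,235),.060,'dock')
rect(g<85,(300,190,330,220),.068,'round')
rect((z>.05)&(z<.09),(280,170,350,240),.060,'rdock')
rect((z>.01)&(z<.03),(385,145,470,220),.016,'tray')
print(z[196,193],z[205,315],z[184,427],z[178,200])
a=cv2.resize(p[160:230,160:230],(400,400),interpolation=2);b=cv2.resize(p[145:225,385:465],(400,400),interpolation=2)
cv2.imwrite('pics/c0.png',np.hstack([a,b]))
E
```

```text
hone 0.5293 0.2417 (0.05484294146299362, 0.02911800518631935) 11.961634635925293 55.5
[[0.49950000643730164, 0.2502000033855438], [0.5055000185966492, 0.22179999947547913], [0.5591999888420105, 0.23309999704360962], [0.5532000064849854, 0.26159998774528503]]
dock 0.5319 0.2426 (0.10219421237707138, 0.08221541345119476) 11.815506935119629 1783.0
[[0.4733999967575073, 0.27239999175071716], [0.4902999997138977, 0.19189999997615814], [0.5903000235557556, 0.21279999613761902], [0.5734999775886536, 0.29330000281333923]]
round 0.4994 -0.0049 (0.03654661029577255, 0.01315445825457573) 65.95061492919922 16.5
[[0.4860000014305115, -0.01889999955892563], [0.49799999594688416, -0.02419999986886978], [0.5128999948501587, 0.009100000374019146], [0.5008000135421753, 0.014499999582767487]]
rdock 0.5134 -0.0112 (0.07719198614358902, 0.09865087270736694) 89.6650161743164 1737.0
[[0.46380001306533813, -0.0494999997317791], [0.5625, -0.05009999871253967], [0.5629000067710876, 0.02710000053048134], [0.4643000066280365, 0.027699999511241913]]
tray 0.5666 -0.263 (0.11032333970069885, 0.1328437477350235) 3.474256992340088 2775.5
[[0.5074999928474426, -0.20000000298023224], [0.515500009059906, -0.3325999975204468], [0.6255999803543091, -0.32589998841285706], [0.6176000237464905, -0.19329999387264252]]
0.06872746667559122 0.06784089077446238 0.003750039379584098 0.06169928018307507
```

View pics/c0.png

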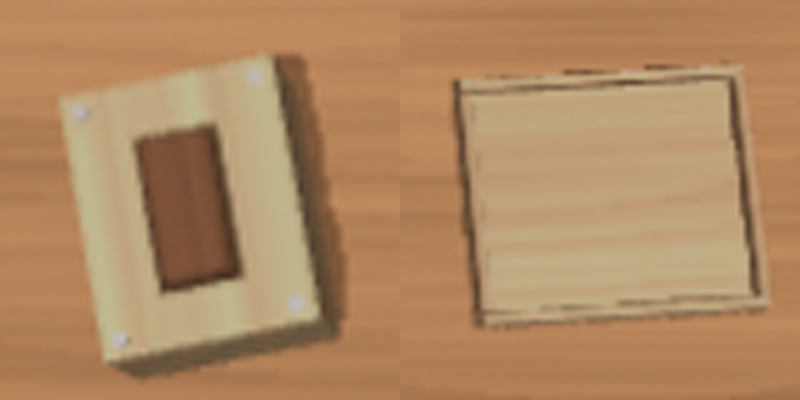

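The crop confirms it: a dark wooden oblong standing in its light dock, with long axis about 11.9° from world x, and the tray is empty. I'm moving above the hone with the jaw shut.

```bash
python3 -m inch '[-4.6,-1.9,0,0,0,0,1,-4.6,-1.9,0,0,0,0,1,-4.6,-1.9,0,0,0,0,1,-4.6,-1.9,0,0,0,0,1,-4.6,-1.9,0,0,0,0,1,-4.6,-1.9,0,0,0,0,1,-4.6,-1.9,0,0,0,0,1,-4.6,-1.9,0,0,0,0,1]' && python3 -m inch '[0,0,0,0,0,-9.5,1,0,0,0,0,0,-9.5,1,0,0,0,0,0,-9.5,1,0,0,0,0,0,-9.5,1,0,0,5,0,0,0,1,0,0,5,0,0,0,1,0,0,0,0,0,0,1,0,0,0,0,0,0,1]' && python3 - <<'E'
from h import *
s=manip.read_state();P=s['tool_pos'];o=s['orientation'];print(P,o)
from scipy.spatial.transform import Rotation as Ro
R=Ro.from_euler('xyz',o).as_matrix()
print('tool shift cm',R.T@(np.array([.531,.242,.150])-P)*100)
cap('side','s1')
E
```

```text
time: 1.1
tool_pos: [0.5278, 0.2399, 0.3035]
orientation: [-3.141, -0.001, 2.688]
force: [0.5, 0.4, 0.2]
gripper_width: 0.003
grasp_force: 0.0
time: 2.1
tool_pos: [0.5277, 0.2416, 0.2056]
orientation: [3.141, 0.001, -2.932]
force: [1.1, 0.3, -0.1]
gripper_width: 0.001
grasp_force: 0.0
[0.52772308 0.24157212 0.20557959] [ 3.14141598e+00  1.27712044e-03 -2.93214412e+00]
tool shift cm [-0.32232905 -0.02726267  5.5583702 ]
```

```bash
python3 -m inch '[-0.3,0,3,0,0,0,1,0,0,2,0,0,0,1,0,0,1,0,0,0,1,0,0,0,0,0,0,1]' && python3 -m inch '[0,0,0.2,0,0,0,1,0,0,0.2,0,0,0,1,0,0,0,0,0,0,1]'
```

```text
time: 2.65
tool_pos: [0.5298, 0.2419, 0.1436]
orientation: [-3.141, -0.001, -2.932]
force: [-0.9, 0.4, -0.3]
gripper_width: -0.001
grasp_force: 0.0
time: 3.02
tool_pos: [0.5305, 0.2421, 0.1406]
orientation: [3.141, 0.001, -2.932]
force: [-0.0, 0.2, 2.6]
gripper_width: 0.0
grasp_force: 1.2
```

```bash
python3 - <<'E'
from h import *
p,d=cap('side','s2'); cv2.imwrite('pics/s2c.png',cv2.resize(p[180:340,180:360,::-1],None,fx=3,fy=3,interpolation=2))
print(manip.read_state()['force'])
E
```

```text
[-0.20184538 -0.66384212  3.06789889]
```

View pics/s2c.png

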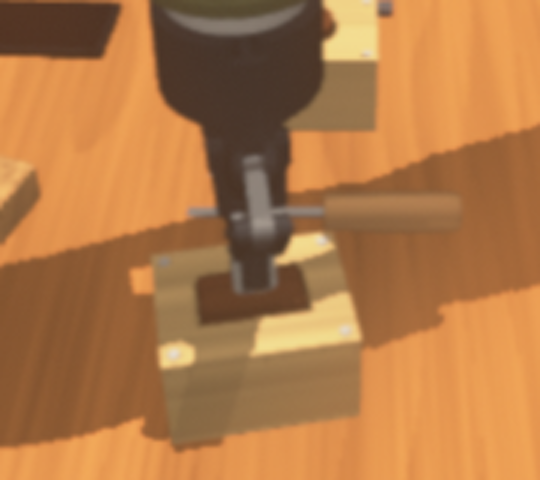

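The crop shows the shut fingertips on the hone's top at crop pixel (255,285), centred and just touching (2.6 N). I'll press another 5 mm and then draw up.

```bash
python3 -m inch '[0,0,0.2,0,0,0,1,0,0,0.2,0,0,0,1,0,0,0.1,0,0,0,1,0,0,0,0,0,0,1]'
```

```text
time: 3.58
tool_pos: [0.5303, 0.2421, 0.135]
orientation: [3.141, 0.001, -2.932]
force: [1.5, 1.7, 4.0]
gripper_width: 0.0
grasp_force: 1.8
```

```bash
python3 -m inch '[0,0,-0.5,0,0,0,1,0,0,-1,0,0,0,1,0,0,-2,0,0,0,1,0,0,-4,0,0,0,-0.3,0,0,-4,0,0,0,-0.3,0,0,0,0,0,0,-0.3]' && python3 - <<'E'
from h import *
p,d=cap('side','s3'); cv2.imwrite('pics/s3c.png',cv2.resize(p[180:340,180:360,::-1],None,fx=3,fy=3,interpolation=2))
t,d=cap('top','t3');cv2.imwrite('pics/t3.png',t[:,:,::-1])
print(np.round(cloud('side',np.load('pics/s3.npy'))[265:285:4,265,:],3))
E
```

```text
time: 4.32
tool_pos: [0.5318, 0.2426, 0.2557]
orientation: [3.141, 0.008, -2.932]
force: [-0.2, -0.2, -0.6]
gripper_width: 0.637
grasp_force: 0.0
[[0.53  0.247 0.092]
 [0.53  0.254 0.09 ]
 [0.53  0.255 0.083]
 [0.53  0.256 0.076]
 [0.531 0.253 0.064]]
```

View pics/s3c.png

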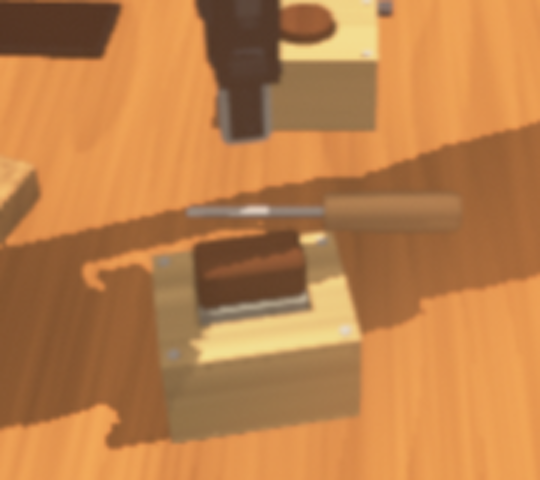

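The side crop shows the hone popped up, with its top at crop (250,255) and the grey stone visible above the dock; its depth there is z = 0.092. I'm descending to grasp.

```bash
python3 -m inch '[0,0,4,0,0,0,-0.3,0,0,4,0,0,0,-0.3,0,0,2.5,0,0,0,-0.3,0,0,1.2,0,0,0,-0.3,0,0,0,0,0,0,-0.3,0,0,0,0,0,0,-0.3]'
```

```text
time: 5.18
tool_pos: [0.5308, 0.2422, 0.1341]
orientation: [3.141, 0.002, -2.932]
force: [0.5, 1.0, 0.6]
gripper_width: 0.651
grasp_force: 0.0
```

```bash
python3 -m inch '[0,0,-0.4,0,0,0,-0.3,0,0,0,0,0,0,0.2,0,0,0,0,0,0,0.5,0,0,0,0,0,0,0.8,0,0,0,0,0,0,1,0,0,0,0,0,0,1,0,0,0,0,0,0,1]' 35
```

```text
time: 6.05
tool_pos: [0.5302, 0.242, 0.137]
orientation: [3.142, 0.0, -2.932]
force: [2.2, 0.2, 2.3]
gripper_width: 0.322
grasp_force: 38.1
```

```bash
python3 -m inch '[0,0,-0.5,0,0,0,1,0,0,-1,0,0,0,1,0,0,-1,0,0,0,1,0,0,-2,0,0,0,1,0,0,-3,0,0,0,1,0,0,-3,0,0,0,1,0,0,-1.5,0,0,0,1,0,0,0,0,0,0,1]' && python3 - <<'E'
from h import *
from scipy.spatial.transform import Rotation as Ro
p,d=cap('side','s4');cv2.imwrite('pics/s4c.png',cv2.resize(p[80:340,130:400,::-1],None,fx=2,fy=2,interpolation=2))
s=manip.read_state();P=s['tool_pos'];R=Ro.from_euler('xyz',s['orientation']).as_matrix()
print(P,s['force'],R.T@(np.array([.5666,-.263,P[2]])-P)*100)
E
```

```text
time: 7.05
tool_pos: [0.5307, 0.2422, 0.2587]
orientation: [3.141, 0.003, -2.932]
force: [0.2, -0.5, -1.0]
gripper_width: 0.322
grasp_force: 37.7
[0.53008647 0.24200356 0.25705476] [-0.2472366  -0.68179726 -1.29519566] [ 6.92859794e+00 -5.01558854e+01 -6.76906655e-03]
```

View pics/s4c.png

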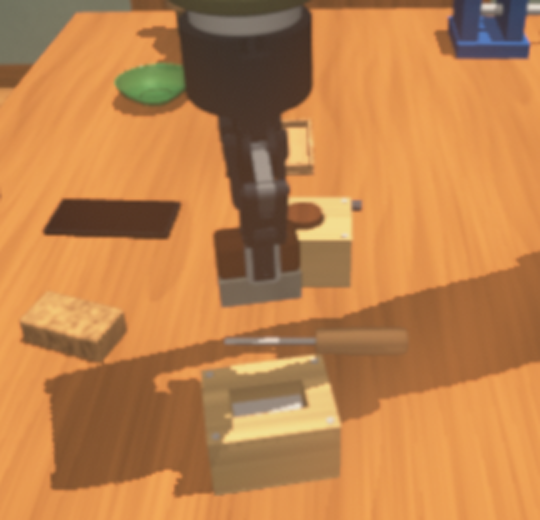

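The crop shows the hone held upright at crop (260,265), clear of the now empty dock, with the round hone still down. I'm carrying it to the tray.

```bash
python3 -m inch '[0.3,-2,0,0,0,0,1,0.6,-4.2,0,0,0,0,1,0.6,-4.4,0,0,0,0,1,0.6,-4.4,0,0,0,0,1,0.6,-4.4,0,0,0,0,1,0.6,-4.4,0,0,0,0,1,0.6,-4.4,0,0,0,0,1,0.6,-4.4,0,0,0,0,1,0.6,-4.4,0,0,0,0,1,0.6,-4.4,0,0,0,0,1]' && python3 -m inch '[0.6,-4.4,0,0,0,0,1,0.5,-3,0,0,0,0,1,0.1,-1.4,0,0,0,0,1,0,0,0,0,0,0,1,0,0,0,0,0,0,1]' && python3 - <<'E'
from h import *
from scipy.spatial.transform import Rotation as Ro
s=manip.read_state();P=s['tool_pos'];R=Ro.from_euler('xyz',s['orientation']).as_matrix()
print(s['grasp_force'],R.T@(np.array([.5666,-.263,.102])-P)*100)
E
```

```text
time: 8.35
tool_pos: [0.559, -0.1771, 0.2552]
orientation: [3.14, -0.002, -2.933]
force: [1.0, 0.1, -0.7]
gripper_width: 0.32
grasp_force: 37.7
time: 8.98
tool_pos: [0.5668, -0.2623, 0.2565]
orientation: [3.141, -0.001, -2.931]
force: [0.0, 0.1, -1.6]
gripper_width: 0.32
grasp_force: 37.7
37.65305936336517 [ 0.02590119 -0.07445003 15.44725735]
```

```bash
python3 -m inch '[0,0,4,0,0,0,1,0,0,4,0,0,0,1,0,0,3.5,0,0,0,1,0,0,2,0,0,0,1,0,0,1,0,0,0,1,0,0,0.5,0,0,0,1,0,0,0.2,0,0,0,1,0,0,0,0,0,0,1]' && python3 -m inch '[0,0,0.2,0,0,0,1,0,0,0.1,0,0,0,1,0,0,0,0,0,0,1]'
```

```text
time: 9.98
tool_pos: [0.5675, -0.2637, 0.1059]
orientation: [-3.141, 0.001, -2.932]
force: [-0.4, -0.0, -0.9]
gripper_width: 0.322
grasp_force: 37.7
time: 10.35
tool_pos: [0.5669, -0.2634, 0.1018]
orientation: [3.141, -0.0, -2.932]
force: [-0.8, 0.4, -0.4]
gripper_width: 0.322
grasp_force: 37.7
```

```bash
python3 -m inch '[0,0,0.1,0,0,0,1,0,0,0.1,0,0,0,1,0,0,0,0,0,0,1]';  python3 -m inch '[0,0,0.1,0,0,0,1,0,0,0,0,0,0,1,0,0,0,0,0,0,1]'
```

```text
time: 10.72
tool_pos: [0.5668, -0.2634, 0.0997]
orientation: [3.141, -0.0, -2.932]
force: [-0.1, -0.1, -1.2]
gripper_width: 0.32
grasp_force: 37.7
time: 11.1
tool_pos: [0.567, -0.2635, 0.0991]
orientation: [-3.141, 0.0, -2.932]
force: [-1.7, -0.4, 1.4]
gripper_width: 0.318
grasp_force: 37.9
```

```bash
python3 -m inch '[0,0,0.1,0,0,0,1,0,0,0,0,0,0,1,0,0,0,0,0,0,1]'
```

```text
time: 11.48
tool_pos: [0.567, -0.2635, 0.0991]
orientation: [-3.141, 0.0, -2.932]
force: [-5.1, 2.3, 9.7]
gripper_width: 0.317
grasp_force: 39.1
```

Contact with the floor is clear (9.7 N). I'll release with a moderate opening, to stay inside the tray walls, and retreat.

```bash
python3 -m inch '[0,0,-0.1,0,0,0,0.25,0,0,0,0,0,0,0.1,0,0,0,0,0,0,0,0,0,0,0,0,0,-0.1,0,0,0,0,0,0,-0.1,0,0,-2,0,0,0,-0.1,0,0,-4,0,0,0,-0.1,0,0,-5,0,0,0,-0.1,0,0,-4,0,0,0,-0.1,0,0,0,0,0,0,-0.1]' && python3 -m inch '[-6,0,0,0,0,0,-0.1,-6,0,0,0,0,0,-0.1,0,0,0,0,0,0,-0.1]' && python3 - <<'E'
from h import *
p,d=cap('side','s5');t,e=cap('top','t5')
a=cv2.resize(p[100:240,210:330,::-1],(400,467),interpolation=2);b=cv2.resize(t[140:260,280:400+80,::-1],(400,240),interpolation=2)
c=np.zeros((467,800,3),np.uint8);c[:,:400]=a;c[:240,400:]=b;cv2.imwrite('pics/c5.png',c)
C=cloud('top',e).reshape(-1,3);m=(abs(C[:,0]-.567)<.05)&(abs(C[:,1]+.263)<.06)&(C[:,2]>.04)&(C[:,2]<.065)
q=C[m];print(m.sum(),q.mean(0),np.percentile(q[:,2],[5,50,95]))
E
```

```text
time: 12.72
tool_pos: [0.5692, -0.2646, 0.2561]
orientation: [-3.135, 0.008, -2.932]
force: [0.8, -0.2, -0.4]
gripper_width: 0.552
grasp_force: 0.0
time: 13.1
tool_pos: [0.6865, -0.2363, 0.2452]
orientation: [3.139, -0.003, -2.929]
force: [-0.2, -0.3, -1.1]
gripper_width: 0.543
grasp_force: 0.0<stdin>:6: RuntimeWarning: Mean of empty slice.
  ret = um.true_divide(
Traceback (most recent call last):
IndexError: index -1 is out of bounds for axis 0 with size 0
```

View pics/c5.png

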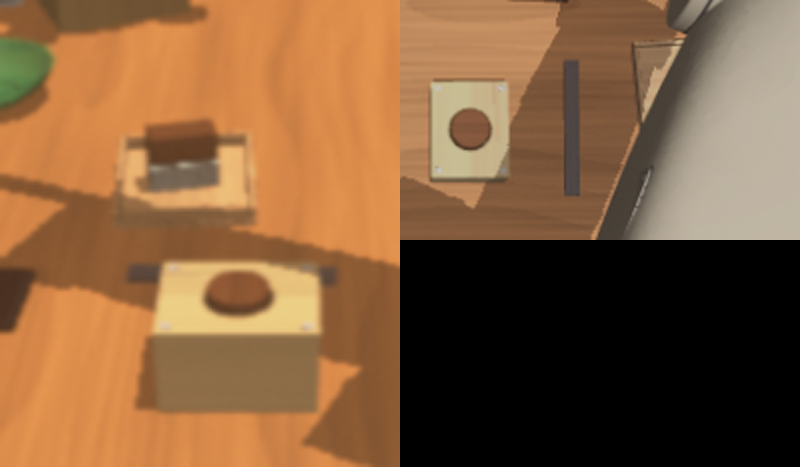

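The side crop shows the hone standing upright in the tray at crop (182,155), released, with the round hone still low in its dock at (238,292); the arm hides the tray from above. I'll check its height and position from the saved side depth, then hand in if they fit.

```bash
python3 - <<'E'
from h import *
C=cloud('side',np.load('pics/s5.npy')).reshape(-1,3);m=(abs(C[:,0]-.567)<.048)&(abs(C[:,1]+.263)<.055)&(C[:,2]>.02)&(C[:,2]<.08)
q=C[m];T=q[q[:,2]>.049];print(m.sum(),T.mean(0),q.min(0),q.max(0))
r=C[(np.hypot(C[:,0]-.513,C[:,1]+.011)<.018)];rz=np.median(r[:,2]);print(rz)
if abs(q[:,2].max()-.053)<.006 and abs(T[:,0].mean()-.567)<.02 and rz<.075: print(manip.finish_job())
E
```

```text
331 [ 0.57226843 -0.25969277  0.05187442] [ 0.54242029 -0.27697396  0.02050532] [ 0.6019435  -0.24243545  0.05417479]
0.0668842558755247
the job is handed in; nothing more can be done
None
```

The oblong hone was pressed, popped up, lifted out and set upright near the middle of the tray. The round hone is still latched, and the job is handed in at about 13 s, with no verdict returned.

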